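# Tip the draughts counters into their box

## Robot

A 7-joint arm with a two-finger parallel gripper is mounted at the origin on the work surface. World frame = base frame: x ahead of the robot, y to its left, z up, the work surface at z = 0. Lengths are in m, angles in rad, forces in N, time in s.
With the tool pointing down it reaches from about 0.35 to 0.9 m from the base axis. Payload 8.1 kg.
Tool frame: the origin (TCP) lies on the centre line of the jaws, within the pads' length; the fingertips stand 17 mm ahead of it and the grasp point (between the pads) lies 2 mm behind it; z points along the fingers, y is the line along which they close (so a half turn about z gives the same grasp; the last joint's range is limited). The gripper opens to 92 mm and grips with 3 to 60 N. Pads are 19 mm wide; open, the fingers measure 130 mm over their backs; the gripper's body (75 mm by 190 mm) begins 47 mm behind the grasp point.
Start: joints at [-1.237, 0.434, 0.025, 1.573, -0.012, 1.134, -0.075], TCP at [0.264, 0.566, 0.244] pointing down, gripper open.
Joint ranges: [-2.62, 2.62], [-0.44, 2.09], [-1.27, 1.32], [0.08, 2.57], [-1.32, 4.46], [0.12, 2], [-2.74, 2.74]. Speed limits (rad/s): [2.22, 2.22, 3.01, 3.01, 3.14, 3.14, 3.14].

## Interface

Orientations are given as a unit quaternion [x, y, z, w].
In Python, from station import arm gives the robot as it stands. The module is installed in compiled form; this text tells all that it offers. Calls block until the motion is done:
- arm.reach(position, orientation): joint-space move of the TCP to a pose.
- arm.line_to(position, max_speed=0.15, rotation=None): straight line of the TCP; rotation=None keeps the orientation; max_speed is the mean speed in m/s.
- arm.move_joints(angles): joint-space move.
- arm.grip(opening): opening from 0.0 (shut) to 1.0 (fully open); the grip force is fixed at half the most; returns when the fingers have stopped.
- arm.dwell(seconds).
- arm.inverse_kinematics(position, orientation): joint angles nearest the present ones, or None.
- arm.read_state(): the state.
- arm.camera(name): name is "scene" or "top" or "wrist"; returns a dict with "pixels" (420x560x3 uint8, red, green, blue), "z_map" (420x560 float32, m along the optical axis (not along the pixel's ray), 0 where there is no reading), "fx", "fy", "cx", "cy" (pixels), "k1" (the pictures are not rectified: a ray, as slopes to the right and down, at radius r is drawn at 1 + k1 r^2 times it, then the intrinsics apply), "origin" and "rotation" of the camera in the world; the wrist camera has in their place "tool_from_camera" (4x4, takes a point from camera to tool coordinates, whose origin is the TCP and whose axes are the flange's). Camera axes: x right, y down, z forward; pixel columns grow to the right and rows downward; lengths in m; the calibration is good to about 2 mm. A picture is of the moment at which its call begins: read the wrist's pose just before it.
A pose or a line that the arm cannot do raises arm.IKError and nothing moves.
- arm.job_done(): hands the job in; it is judged then, once.
Trained networks look in a picture, given as the dict that the camera call returned (one of the last four; its "shot" number tells which), for a name from the list of things; names that differ only in an ending like _2 or _b are one class to them, and where a whole thing is asked for, a point or a joint stands for the part that bears it (a point fixed in the world has none). Each returns a list of dicts, best first, with "confidence" (0 to 1); they miss things now and then, are a little off and sometimes report something else, mostly with a low value. They report only what shows in the picture. A call takes as long as a camera call.
- arm.search_frame(picture, thing): "position" ([column, row] in pixels, amid what is visible of it).
The state is a dict: "clock": time; "q": joint angles; "qvel": joint speeds; "effort": joint torques, N m; "ee_pos": TCP position; "eef_rot": TCP orientation; "force": force on the tool from outside, world axes, zero at the start; "wrist_torque": the same for the moment, N m; "opening": opening from 0.0 (shut) to 1.0 (fully open); "grip_force": force on a finger pad.
Only numpy, scipy, OpenCV 4.12 (cv2) and the standard library are available. Lean on these libraries where they do the work, as an engineer would, in place of code of your own. Each camera call takes 0.05 s, during which the arm holds its last target. There are 200 camera calls.

## Task

Put the dark brown counter that lies on the table into the wooden tipping tray with the other four, laying it flat on the tray's floor. Then smoothly press the tray's blue ledge down onto its stop and keep it pressed there for a second or more with a push of about 13 N (over 8, never over 22), so that all five brown counters slide into the catch box. Ease the tray back up to level without letting it snap, let go, and leave the cream counter, the dice and the other things on the table where they are.

Things in the scene. Friction and masses are not known exactly. Their poses are not given: they have to be found in the camera images.
- station: oak stand fixed to the table; carries the tipping tray on a level axle, with an open catch box beside it. Origin on the table under the middle of the axle. The axle runs along the station's x axis, 135 mm above the table; +y of the station is the outlet side, with the catch box. Two posts 147 mm high, 16 x 45 mm, hold the axle at x = +-80 mm
- box_floor (a point): centre of the catch box's inner floor, at (0, 170, 8) mm in the station's frame. Inside, the box is 138 mm in x and 158 mm in y; its walls rise above the table: 55 mm (towards the axle), 65 mm (sides), 110 mm (far end)
- tray: oak tray, white floor, 130 mm wide (x) and 260 mm long (y). Origin mid-axle; at rest its axes are parallel to the station's. The floor's upper face is 12 mm above the axle (147 mm above the table); rails along both sides (118 mm apart inside) and a wall at the -y end rise 22 mm above the floor; the +y end is open and empties into the box. It turns about the axle, outlet end down
- tray_ledge (a point): centre of the upper face of the blue press ledge, a flat tab 55 mm (x) by 60 mm (y), 8 mm thick, on the tray's -x side (the robot's side) near the outlet, part of the tray; at (-92.5, 95, 12) mm in the tray's frame. A counterweight holds the tray level: pressing the ledge down takes 1.5 to 5 N on the way; let go, the tray swings back up and knocks
- stop (a point): place of the upright brass screw with rubber tip under the outlet half of the tray, at (0, 60, 103) mm in the station's frame. Its height is set differently each time: it stops the tray at a tilt somewhere between 0.45 and 0.57 rad and must be felt; there the force climbs by some 5 to 15 N per mm at the ledge. Counters start to slide at a tilt of 0.25 to 0.40 rad
- tray_floor (a point): point on the upper face of the tray's floor, on its middle line, 80 mm from the axle towards the closed -y end; at the start no counter's centre lies within 55 mm of it
- stray: dark brown draughts counter, a flat disc 34 mm across and 12 mm thick, 16 g; origin at the centre of its underside. It starts flat on the table
- counter1: dark brown draughts counter, a flat disc 34 mm across and 12 mm thick, 16 g; origin at the centre of its underside. It starts flat on the tray's floor
- counter2: dark brown draughts counter, a flat disc 34 mm across and 12 mm thick, 16 g; origin at the centre of its underside. It starts flat on the tray's floor
- counter3: dark brown draughts counter, a flat disc 34 mm across and 12 mm thick, 16 g; origin at the centre of its underside. It starts flat on the tray's floor
- counter4: dark brown draughts counter, a flat disc 34 mm across and 12 mm thick, 16 g; origin at the centre of its underside. It starts flat on the tray's floor
- cream_counter: cream-coloured draughts counter, a flat disc 34 mm across and 12 mm thick, 16 g; origin at the centre of its underside. Lies flat on the table beside the stray one's place (the two may be swapped); it stays there
- die1: cream die, 18 mm cube, on the table
- die2: cream die, 18 mm cube, on the table
- remote: black remote control, 45 x 160 x 18 mm, lying on the table
- candle: brown ball-shaped candle, 70 mm across, 66 mm high, flat foot
- coaster: round cork coaster, 100 mm across, 12 mm thick
- mug: white mug, 80 mm across, 95 mm high

How it is judged:
On the way, in this order (a step that is already met when the one before it is completed fails the run):
1. the stray brown counter lies flat in the tray, let go, the tray level (x of stray in the frame of station between -0.06 and 0.06 m and y of stray in the frame of station between -0.126 and 0.125 m and z of stray in the frame of station between 0.143 and 0.151 m and angle between stray's own z axis and vertical below 0.12 rad and linear speed of stray below 0.03 m/s and contact force between the fingers and stray below 0.05 N), for 0.2 s.
2. the tray is pressed down on its stop with 8 N or more, for 0.6 s (z of tray_ledge in the frame of station below 0.108 m and contact force between the fingers and tray above 8 N), for 0.6 s.
At the end, for the whole second after the job is handed in: all five brown counters lie at rest inside the catch box (below 60 mm), the tray is back level (ledge within 6 mm of its rest height) and still, nothing else disturbed (x of counter1 in the frame of station between -0.07 and 0.07 m and y of counter1 in the frame of station between 0.09 and 0.25 m and z of counter1 in the frame of station between 0.004 and 0.06 m and linear speed of each of counter1, counter2, counter3, counter4, stray below 0.02 m/s and x of counter2 in the frame of station between -0.07 and 0.07 m and y of counter2 in the frame of station between 0.09 and 0.25 m and z of counter2 in the frame of station between 0.004 and 0.06 m and x of counter3 in the frame of station between -0.07 and 0.07 m and y of counter3 in the frame of station between 0.09 and 0.25 m and z of counter3 in the frame of station between 0.004 and 0.06 m and x of counter4 in the frame of station between -0.07 and 0.07 m and y of counter4 in the frame of station between 0.09 and 0.25 m and z of counter4 in the frame of station between 0.004 and 0.06 m and x of stray in the frame of station between -0.07 and 0.07 m and y of stray in the frame of station between 0.09 and 0.25 m and z of stray in the frame of station between 0.004 and 0.06 m and z of tray_ledge in the frame of station above 0.141 m and angular speed of tray below 0.05 rad/s); the robot touches nothing.
It fails at once if the tray is pushed with more than 22 N (contact force between any of the fingers, the arm and tray above 22 N).
It fails at once if the tray swings or snaps back (faster than 2.5 rad/s) (angular speed of tray above 2.5 rad/s).
It fails at once if the cream counter or a die is moved more than 15 mm (distance of any of cream_counter, die1, die2 from where it was at the start of the episode above 0.015 m).
It fails at once if the remote, candle, coaster or mug is moved more than 15 mm (distance of any of remote, candle, coaster, mug from where it was at the start of the episode above 0.015 m).
It also fails if it takes over 54 s, if anything falls off the work surface, if the arm or the gripper's body presses on something with over 40 N, if the wrist force passes 120 N, or if a joint passes its speed limit or range.

## Working session

There is one attempt and no reset: what is moved stays moved. The work goes in short steps, each a Python script; the robot and the scene stay as the last script left them, time stands still between calls to the robot, and variables do not carry over. Pictures are saved under pics/ and viewed, at most 10 in all, crops included, and the job is handed in when it is done.

```bash
mkdir -p pics
cat > h.py <<'E'
import numpy as np, cv2
from station import arm
def world(c,u,v,z=None,T=None):
    """pixel -> world, by depth (z None) or by plane height z"""
    K=np.array([[c['fx'],0,c['cx']],[0,c['fy'],c['cy']],[0,0,1.]])
    p=cv2.undistortPoints(np.array([[[u,v]]],float),K,np.array([c['k1'],0,0,0.]),
        None,None,None)[0,0] if False else None
    d=np.array([(u-c['cx'])/c['fx'],(v-c['cy'])/c['fy']]); s=d.copy()
    for _ in range(20): s=d/(1+c['k1']*(s@s))
    r=np.array([s[0],s[1],1.])
    if T is None: R,o=np.array(c['rotation']),np.array(c['origin'])
    else: R,o=T[:3,:3],T[:3,3]
    if z is None:
        return o+R@(r*c['z_map'][int(round(v)),int(round(u))])
    w=R@r; return o+w*(z-o[2])/w[2]
def save(c,n): cv2.imwrite(f'pics/{n}.png',c['pixels'][:,:,::-1])
E
sed -i '/p=cv2.undist/,/if False else None/d' h.py
python3 - <<'E'
from h import *
for n in ['top','scene']:
    c=arm.camera(n); save(c,n+'0'); print(n,np.round(c['origin'],3),np.round(c['rotation'],3).tolist(),c['fx'],c['k1'])
    for t in ['stray','cream_counter','tray','tray_ledge','station','die1','remote','candle','coaster','mug','box_floor']:
        for d in arm.search_frame(c,t)[:6]:
            u,v=d['position']; print(t,round(d['confidence'],2),np.round([u,v]),np.round(world(c,u,v),3))
print(arm.read_state())
E
```

```text
top [0.409 0.035 1.234] [0.715, -0.696, 0.056, -0.038] 403.26402992231965 0.014928330902802647Traceback (most recent call last):
  File "<stdin>", line 6, in <module>
  File "h.py", line 12, in world
    return o+R@(r*c['z_map'][int(round(v)),int(round(u))])
             ~^^~~~~~~~~~~~~~~~~~~~~~~~~~~~~~~~~~~~~~~~~~~
ValueError: matmul: Input operand 1 has a mismatch in its core dimension 0, with gufunc signature (n?,k),(k,m?)->(n?,m?) (size 3 is different from 4)
```

Camera rotation is a quaternion.

```bash
sed -i "s/np.array(c\['rotation'\])/Rotation.from_quat(c['rotation']).as_matrix()/; 1a from scipy.spatial.transform import Rotation" h.py
python3 - <<'E'
from h import *
for n in ['top','scene']:
    c=arm.camera(n); save(c,n+'0')
    for t in ['stray','cream_counter','tray','tray_ledge','station','die1','remote','candle','coaster','mug']:
        for d in arm.search_frame(c,t)[:6]:
            u,v=d['position']; print(t,round(d['confidence'],2),np.round([u,v]),np.round(world(c,u,v),3))
s=arm.read_state();print(s['clock'],s['ee_pos'],s['eef_rot'],s['force'])
E
```

```text
stray 0.45 [362. 219.] [ 0.572 -0.275  0.01 ]
cream_counter 0.55 [374. 246.] [ 0.489 -0.311  0.013]
cream_counter 0.22 [228. 180.] [0.649 0.129 0.161]
tray 0.89 [244. 204.] [0.586 0.085 0.146]
tray 0.55 [442. 198.] [ 0.646 -0.526  0.003]
tray_ledge 0.94 [244. 200.] [0.597 0.085 0.147]
station 0.73 [225. 198.] [0.597 0.136 0.161]
die1 0.55 [405. 232.] [ 0.538 -0.413 -0.005]
die1 0.47 [227. 205.] [0.579 0.13  0.16 ]
remote 0.89 [376. 172.] [ 0.719 -0.314  0.025]
remote 0.32 [245. 210.] [0.566 0.079 0.16 ]
candle 0.71 [108. 270.] [0.397 0.468 0.061]
coaster 0.73 [103. 224.] [0.533 0.511 0.015]
coaster 0.61 [444. 199.] [ 0.641 -0.529  0.009]
mug 0.97 [441. 199.] [ 0.644 -0.524  0.004]
cream_counter 0.6 [325. 201.] [0.644 0.122 0.155]
cream_counter 0.53 [186. 300.] [ 0.499 -0.32   0.014]
tray 0.89 [297. 204.] [0.577 0.077 0.142]
tray_ledge 0.95 [296. 205.] [0.578 0.067 0.145]
station 0.66 [312. 219.] [0.654 0.03  0.144]
station 0.61 [172. 358.] [ 0.61  -0.476  0.016]
station 0.21 [306. 192.] [0.573 0.132 0.157]
die1 0.65 [166. 325.] [ 0.525 -0.413  0.017]
die1 0.53 [145. 321.] [ 0.467 -0.43   0.008]
remote 0.6 [254. 346.] [ 0.731 -0.338  0.017]
candle 0.7 [310. 173.] [0.407 0.451 0.048]
coaster 0.52 [351. 187.] [0.556 0.511 0.011]
mug 0.75 [172. 360.] [ 0.667 -0.522  0.092]
1.2 [0.26440169 0.56634327 0.2437461 ] [ 2.16676576e-01  9.76243443e-01  2.91336948e-05 -5.42891474e-06] [0.28702347 0.74326305 0.49527233]
```

View pics/top0.png

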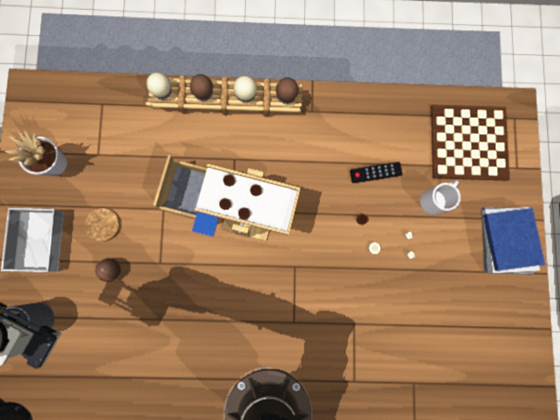

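View pics/scene0.png

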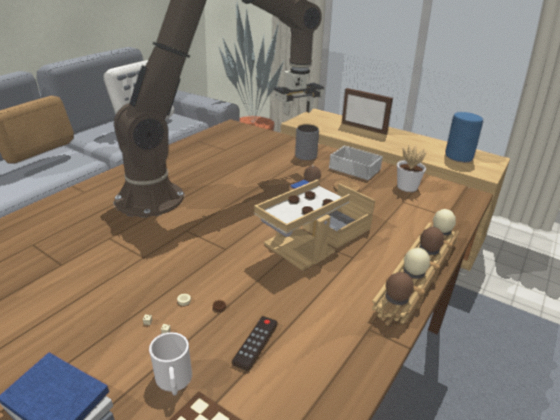

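The top view shows the stray at (362,219), cream at (374,247), dice at (409,235) and (411,254). The tray's blue ledge is at (205,224), its outlet end is to the left and its closed end is at (298,200). The scene view agrees. Next I'll fit the station pose and look with the wrist camera over the stray.

```bash
cat >> h.py <<'E'
def wpose():
    s=arm.read_state(); T=np.eye(4); T[:3,:3]=Rotation.from_quat(s['eef_rot']).as_matrix(); T[:3,3]=s['ee_pos']; return T
def wrist():
    T=wpose(); c=arm.camera('wrist'); return c,T@np.array(c['tool_from_camera'])
def fit(c,T=None,dbg=False):
    hsv=cv2.cvtColor(c['pixels'],cv2.COLOR_RGB2HSV)
    def blob(m,zlo,zhi,zp):
        v,u=np.nonzero(m)
        P=[world(c,a,b,None,T) for a,b in zip(u,v)]
        return np.array([world(c,a,b,zp,T)[:2] for a,b,p in zip(u,v,P) if zlo<p[2]<zhi and .3<p[0]<.9 and -.3<p[1]<.4]), np.array([p for p in P if zlo<p[2]<zhi and .3<p[0]<.9 and -.3<p[1]<.4])
    blue=(hsv[...,0]>100)&(hsv[...,0]<130)&(hsv[...,1]>130)
    white=(hsv[...,1]<50)&(hsv[...,2]>150)
    out={}
    for n,m in(('blue',blue),('white',white)):
        b,P=blob(m.astype(np.uint8),.12,.185,.147)
        if len(b)<20: continue
        r=cv2.minAreaRect((b*1000).astype(np.float32)); out[n]=r
        print(n,len(b),'zmed',np.round(np.median(P[:,2]),4),'mean',np.round(b.mean(0),4),'rect',np.round(r[0],1),np.round(r[1],1),round(r[2],2))
    return out
def down(yaw): # tool pointing down, tool y axis at angle yaw+90deg from world x
    return (Rotation.from_euler('z',yaw)*Rotation.from_euler('x',np.pi)).as_quat()
E
python3 - <<'E'
from h import *
c=arm.camera('top'); fit(c)
arm.reach([.5,.1,.45],down(0)); w,T=wrist(); save(w,'w1'); print(np.round(T,3)); fit(w,T)
arm.reach([.52,-.29,.32],down(0)); w,T=wrist(); save(w,'w2'); print(np.round(T[:3,3],3))
for t in ['stray','cream_counter','die1']:
    for d in arm.search_frame(w,t)[:4]:
        u,v=d['position']; print(t,round(d['confidence'],2),np.round([u,v]),np.round(world(w,u,v,None,T),3),np.round(world(w,u,v,.012,T),4))
s=arm.read_state();print(s['clock'],s['q'],s['opening'])
cv2.imwrite('pics/ww.png',np.hstack([cv2.imread('pics/w1.png'),cv2.imread('pics/w2.png')])[:, :, :]); i=cv2.imread('pics/ww.png'); cv2.imwrite('pics/ww.png',cv2.resize(i,(800,300)))
E
```

```text
blue 408 zmed 0.1469 mean [0.5283 0.1877] rect [528.4 188.5] [59.2 51.7] 76.68
white 3439 zmed 0.1466 mean [0.5988 0.0742] rect [592.8  80.5] [256.6 132.1] 77.23
[[ 0.002 -0.964 -0.266  0.571]
 [-1.    -0.002 -0.001  0.102]
 [ 0.001  0.266 -0.964  0.59 ]
 [ 0.     0.     0.     1.   ]]
blue 1589 zmed 0.1468 mean [0.5286 0.1873] rect [528.5 187. ] [55.4 48.1] 77.2
white 16516 zmed 0.1468 mean [0.6045 0.0802] rect [570.5  82.6] [255.4 179.6] 77.39
[ 0.592 -0.288  0.461]
stray 0.88 [268. 124.] [ 0.574 -0.276  0.014] [ 0.5737 -0.276   0.012 ]
cream_counter 0.86 [296. 190.] [ 0.488 -0.313  0.013] [ 0.4874 -0.3131  0.012 ]
die1 0.73 [376. 159.] [ 0.53  -0.416  0.018] [ 0.5291 -0.4176  0.012 ]
die1 0.7 [376. 203.] [ 0.471 -0.42   0.018] [ 0.4697 -0.4215  0.012 ]
5.05 [-0.30469583  0.50706433  1.13985084  1.58835839 -0.46969156  1.35087428
 -0.67676492] 0.9992426552911422
```

View pics/ww.png

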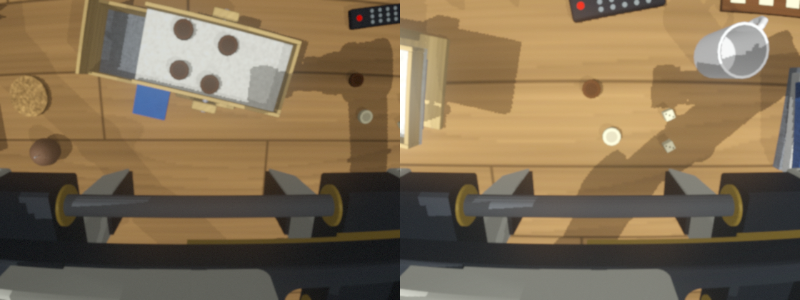

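Wrist views: the stray (dark) is at full-frame (268,124) and the cream counter at (296,190), with the dice right of them, matching the network. The tray long axis is at 77.2°, so the station yaw is -12.8° and its origin is ≈ (0.598,0.074). The ledge height of 0.147 checks out.

```bash
cat >> h.py <<'E'
YAW=np.radians(-12.75); S=Rotation.from_euler('z',YAW).as_matrix()
LEDGE=np.array([.5285,.1873,.147]); O=LEDGE-S@[-.0925,.095,.147]
def st(x,y,z): return O+S@np.array([x,y,z])
E
python3 - <<'E'
from h import *
q0=np.array(arm.read_state()['q']); print('O',O)
best=None
for y in (YAW+np.pi/2,YAW-np.pi/2):
    q=arm.inverse_kinematics([.5737,-.276,.1],down(y)); q2=arm.inverse_kinematics(st(0,-.08,.167),down(y))
    print(y,None if q is None else np.round(q,2),None if q2 is None else np.round(q2,2))
    if q is not None and q2 is not None:
        m=np.abs(q-q0).max()
        if best is None or m<best[0]: best=(m,y)
R=down(best[1]); print(best)
arm.grip(.65)
arm.reach([.5737,-.276,.1],R); arm.line_to([.5737,-.276,.0195],.08); arm.grip(0)
s=arm.read_state(); print(s['opening'],s['opening']*92,s['grip_force'],s['force'],s['ee_pos'])
arm.line_to([.5737,-.276,.26],.2)
w,T=wrist(); save(w,'w3'); s=arm.read_state(); print(s['opening'],s['grip_force'],s['clock'])
E
```

```text
O [0.59775291 0.07422797 0.        ]
1.3482668471656196 [-0.02  0.66  0.6   1.73 -0.45  0.9   0.54] [-0.62  0.53  0.79  1.82 -0.44  0.98  0.13]
-1.7933258064241735 [-0.29  0.89  1.14  1.75 -0.89  1.13 -2.21] [ 0.6   0.68 -1.07  1.72  0.65  1.14  2.26]
(np.float64(1.2214068785057393), np.float64(1.3482668471656196))
0.3597755034448065 33.0993463169222 30.000058114528656 [-0.15395857 -0.07358349  1.48361296] [ 0.57379867 -0.27598047  0.01965677]
0.3547328826177939 29.999913275241852 10.0
```

Run:
```python
from h import *
R=down(YAW+np.pi/2)
arm.reach(st(0,-.08,.24),R); arm.line_to(st(0,-.08,.1685),.08)
s=arm.read_state(); print(s['ee_pos'],s['force'],s['opening'])
arm.grip(.5); arm.dwell(.2); arm.line_to(st(0,-.08,.30),.2)
arm.dwell(.3)
arm.reach(st(-.1,-.06,.42),down(0)); w,T=wrist(); save(w,'w4')
for d in arm.search_frame(w,'stray')[:6]:
    u,v=d['position']; p=world(w,u,v,None,T); print(round(d['confidence'],2),np.round([u,v]),np.round(S.T@(p-O),3))
fit(w,T); print(arm.read_state()['clock'])
```

```text
[ 0.58048407 -0.00386253  0.16898338] [0.88587163 0.18861585 0.58914209] 0.35781556869977127
0.74 [315.  88.] [ 0.001 -0.08   0.159]
0.59 [550. 134.] [ 0.037 -0.488  0.018]
0.53 [242.  74.] [-0.001  0.005  0.147]
blue 1860 zmed 0.1467 mean [0.5285 0.1865] rect [528.3 186.5] [56.4 48.8] 77.07
white 19100 zmed 0.1468 mean [0.6023 0.0766] rect [584.8  79.6] [255.1 148.9] 76.97
15.3667
```

View pics/w4.png

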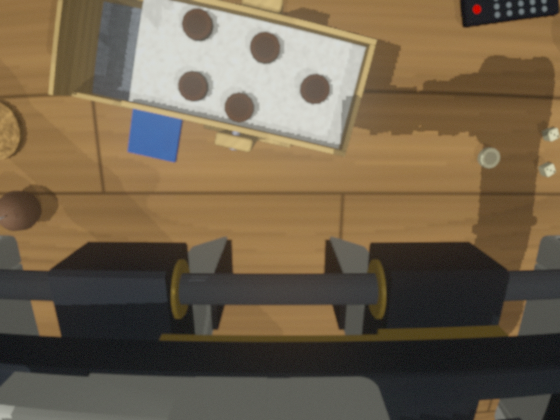

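The stray lies flat at station (1,-80) mm, with its top at 159 mm; the image shows all five in the tray. Next is the press.

Run:
```python
from h import *
R=down(YAW+np.pi/2); X=-.094
P=lambda y,tip: st(X,y,tip+.017)
arm.grip(0)
arm.reach(P(.097,.20),R); arm.line_to(P(.097,.156),.08); arm.dwell(.2)
f0=np.mean([np.array(arm.read_state()['force'])],axis=0)
def F():
    f=np.array(arm.read_state()['force'])-f0; return np.linalg.norm(f),S.T@f
arm.line_to(P(.097,.148),.03); print('contact',F())
yz=lambda z: .090+.007*np.clip((z-.10)/.047,0,1)
for z in (.138,.128,.118,.1125):
    arm.line_to(P(yz(z),z),.045); print(z,round(F()[0],2),end=' | ')
print(arm.read_state()['clock'])
z=.1125
while z>.088:
    f=F()[0]
    if f>11.8: break
    z-=.0005 if f<6 else .0002
    arm.line_to(P(yz(z),z),.02); 
    if f>5: arm.dwell(.05)
    if f>5.5: print(round(z,4),np.round(F()[0],2),end=' ')
print('\nstop z',z,arm.read_state()['clock'],F(),arm.read_state()['ee_pos'])
for i in range(7):
    arm.dwell(.2); print(round(F()[0],2),end=' ')
c=arm.camera('top'); cv2.imwrite('pics/press.png',cv2.resize(c['pixels'][130:270,120:330,::-1],(630,420)))
print('\n',arm.read_state()['clock'])
```

```text
contact (np.float64(1.2863892311877014), array([-0.4673841 , -0.82700486,  0.86741704]))
0.138 5.2 | 0.128 4.78 | 0.118 3.4 | 0.1125 3.17 | 20.0917
0.1055 7.61 0.1053 8.32 0.1051 8.96 0.1049 10.22 0.1047 11.31 0.1045 12.81 
stop z 0.10449999999999997 25.1917 (np.float64(12.813408765851507), array([-1.55507542,  0.2341218 , 12.71653929])) [0.52634434 0.18364538 0.12218525]
12.22 12.67 13.07 12.42 12.73 12.95 13.39 
 26.6417
```

View pics/press.png

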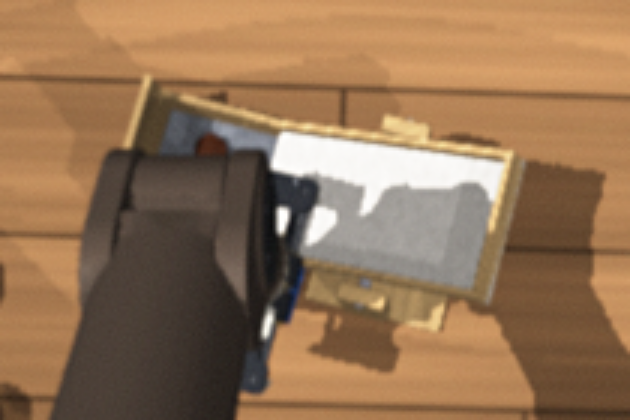

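The visible tray floor is empty and one counter shows in the box at (210,145); the rest is hidden by the arm. Force held at about 13 N. Now I'll ease it back up.

Run:
```python
from h import *
R=down(YAW+np.pi/2); P=lambda y,tip: st(-.094,y,tip+.017)
arm.line_to(P(.092,.115),.02); arm.line_to(P(.096,.138),.03); arm.line_to(P(.097,.153),.012)
print(arm.read_state()['force'],arm.read_state()['clock'])
arm.line_to(P(.097,.25),.1)
arm.reach(st(-.12,.03,.42),down(0)); arm.dwell(.3); w,T=wrist(); save(w,'w5')
for d in arm.search_frame(w,'stray')[:8]:
    u,v=d['position']; print(round(d['confidence'],2),np.round([u,v]),np.round(S.T@(world(w,u,v,None,T)-O),3))
fit(w,T); print(arm.read_state()['clock'])
```

```text
[-0.17481293 -0.33580698  0.59372416] 29.65
0.64 [182.  88.] [-0.051  0.189  0.041]
blue 1882 zmed 0.1468 mean [0.5286 0.188 ] rect [528.8 187.2] [56.  49.1] 76.43
white 21747 zmed 0.1468 mean [0.6053 0.0837] rect [584.6  79.9] [255.1 149.1] 77.0
32.3583
```

View pics/w5.png

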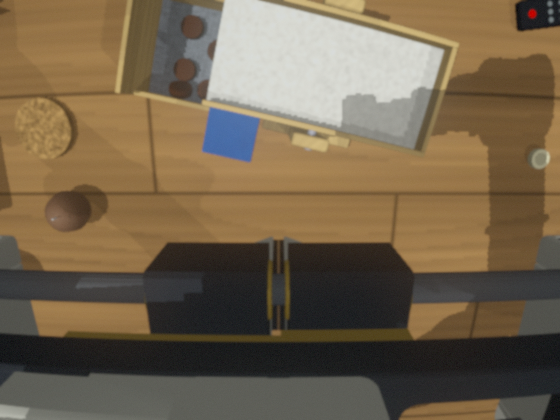

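The tray is level and empty. All five counters are in the box, at (190,27), (213,48), (185,70), (180,90) and (203,88), two of them partly under the outlet. The arm is clear, so I'm handing in.

```bash
python3 -c "
from station import arm
print(arm.job_done())"
```

```text
the job is handed in; nothing more can be done
None
```

I handed the job in (no verdict came back): all five brown counters are in the catch box, the tray was held on its stop at about 13 N for over a second and is back level, and the other things were not touched.

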